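# Run the test set down to zero and short its output

## Robot

A 6-joint arm with a two-finger parallel gripper is mounted at the origin on the work surface. World frame = base frame: x ahead of the robot, y to its left, z up, the work surface at z = 0. Lengths are in mm, angles in degrees, forces in N, time in s.
With the tool pointing down it reaches from about 300 to 850 mm from the base axis. Payload 4.2 kg.
Tool frame: the origin (TCP) lies at the very end of the fingers, on their centre line; the grasp point (between the pads) lies 19 mm behind it (hold_point_z is the z of the grasp point in the tool frame, in mm); z points along the fingers, y is the direction in which the jaws open and shut (so a half turn about z gives the same grasp; the last joint's range is limited). The gripper opens to 91 mm and grips with 3 to 60 N. Pads are 32 mm wide; open, the fingers measure 118 mm over their backs; the gripper's body (76 mm by 178 mm) begins 60 mm behind the grasp point.
Start: joints at [-68.411, 18.312, 89.639, -0, 72.044, -1.146], TCP at [222.224, -530.339, 213.976] pointing down, gripper open.
Joint ranges: [-177.97, 177.97], [-48.28, 115.42], [12.27, 149.76], [-77.06, 257.06], [2.81, 150.46], [-146.56, 146.56]. Speed limits (degrees/s): [147.25, 147.25, 180, 180, 180, 180].

## Interface

Orientations are given as [roll, pitch, yaw] about the fixed x, y, z axes, in that order (R = Rz(yaw) Ry(pitch) Rx(roll)).
In Python, from workcell import state, grab_frame, job_done, hold_point_z gives the robot as it stands. The module is installed in compiled form; this text tells all that it offers.
- The arm moves only by the shell command python3 -m creep 'ROWS' [FORCE]. ROWS is JSON, a list of rows, each a list of 7 numbers: the closure, from 0 (fully open) to 1 (shut), then the shift along the tool's x, y, z in mm, then the turn, a rotation vector about the tool's x, y, z in degrees. A call has 1 to 5 rows; each row shifts and turns the commanded pose from where the row before left it, along the tool's axes as they then stand; what a row does not reach is not made up. A row lasts 1/8 s, in which the tool goes at most 62.5 mm and 10.7 degrees, less where a joint would pass 70% of its speed; a pose out of reach is approached as far as the arm can. A call is refused whole if a number of a shift passes 62.5 or a number of a turn 10.7, either way. A call with a gripper value outside its range is refused whole. The fingers move at their own pace and stop on an object; FORCE is the grip in N (left out, the last holds). Time passes only in rows, so rows that do not move let the fingers close. It gives the time, the measured TCP pose, the force and the opening at its end, in the units of the state.
- state(): the state, without advancing time (a new reading comes with each control period).
- grab_frame(name): name is "side" or "top" or "wrist"; returns a dict with "frame" (400x640x3 uint8, red, green, blue), "fx", "fy", "cx", "cy" (pixels), "view" (4x4, takes a point from world to camera coordinates). Camera axes: x right, y down, z forward; pixel columns grow to the right and rows downward; lengths in mm; the calibration is good to about 2 mm. The wrist camera is an equidistant fisheye: a pixel r from the principal point sees the ray r / f radians off the axis. A picture is of the moment at which its call begins. There is no depth.
- job_done(): hands the job in, once; it reports no verdict.
The state is a dict: "time_s": time; "qpos": joint angles; "qvel": joint speeds; "effort": joint torques, N m; "ee_pos": TCP position; "ee_rot": TCP orientation; "force": force on the tool from outside, world axes, zero at the start; "torque": the same for the moment, N m; "gripper_width": finger opening in mm.
Only numpy, scipy, OpenCV 4.12 (cv2) and the standard library are available. Lean on these libraries where they do the work, as an engineer would, in place of code of your own. Each camera call takes 0.05 s, during which the arm holds its last target.

## Task

The high-voltage test is over: make the test set's output safe. Wind the big voltage-control knob slowly down (counter-clockwise seen from above) until you feel it drop into its zero notch, and leave it in the notch. Then take the shorting rod, the one with the round hand guard, out of the accessory stand, lower it into the high-voltage well until it bottoms, hold it there for at least two seconds to drain the output, and let go, leaving it standing in the well and everything else where it was.

Things in the scene. Friction and masses are not known exactly. Their poses are not given: they have to be found in the camera images.
- test_set: Portable test set: brown case, 280 mm (its x) by 400 mm (its y), fixed; its cream panel is 120 mm above the table. Origin: centre of its underside; front (-x) to the robot, z up. On the panel, in its x, y mm: knob (-5, 85); black barrel of the HV well (15, -105); carrying handles 41 mm high along y = +-178; connectors 45 mm high at (105, -105) and (105, -148); buttons 20 mm high along x = -112.
- knob_grip (a point): Point on the axis of the voltage-control knob, 30 mm above the panel, the height to grip. The black knob has a round skirt 80 mm across (top 9 mm above the panel) and across it a straight grip bar 76 mm long, 20 mm thick, its top 45 mm above the panel. The frame turns with the knob: x along the bar, y across it, z up.
- knob (a joint): Knob angle, rad, growing counter-clockwise from above; stops at -1.3 and 2.7, start -0.6 to 0.2. Drag 0.1 N m plus 0.3 per rad/s. The zero notch lies somewhere between 0.9 and 1.8, unmarked, new each run; the knob can be turned on past it, which takes about 0.55 N m. Over the last 0.2 rad before it the drag falls away and the knob pulls itself forward. Above 2.5 rad/s it counts as spun.
- zero_plunger (a joint): Travel in m of the zero switch's spring plunger, hidden under the panel, which rides the cam on the knob's shaft: under 0.001 on the cam's plain rim, about 0.0053 when it lies fully in the zero notch. A knob let go within 0.1 rad of the notch is centred in it by this plunger.
- stand: Grey accessory stand, fixed, to the left or right of the test set: block 215 mm (its x) by 75 mm by 70 mm high with three upright blind sockets 60 mm deep, 15.6 mm wide, 70 mm apart along its x. Origin: centre of its underside. Three tools stand in it, in any order.
- shorting_rod: Shorting rod, 190 mm long, about 0.28 kg, upright in a socket of the stand, tip 10 mm above the table. From the tip up: steel shank 14 mm across, 112 mm long, its end tapered to 8 mm over 8 mm; round grey hand guard 44 mm across, 6 mm thick; round black handle 28 mm across from 118 to 190 mm. Origin at the tip, z up along the rod.
- rod_tip (a point): Centre of the shorting rod's tip.
- rod_grip (a point): Point on the axis of the shorting rod's handle, 155 mm above the tip: where to grip it.
- well_mouth (a point): Centre of the mouth of the high-voltage well, a black barrel 48 mm across: 138 mm above the table, 18 mm above the panel. The bore is vertical, round, 17 mm across (the rod's shank is 14 mm), blind and 95 mm deep. Axes as the test set.
- well_floor (a point): Centre of the flat floor of the well, 95 mm below its mouth. When the rod has bottomed its tip is here and its hand guard stays 17 mm above the mouth.
- test_probe: Bystander: test probe in the stand, 165 mm tall, a plain black tapered handle 26 mm across without a guard. Leave it. Origin at its tip.
- cabinet_key: Bystander: T-handled steel cabinet key in the stand, 135 mm tall with an 80 mm crossbar along its y. Leave it. Origin at its tip.
- pocket_meter: Bystander: orange pocket meter lying on the panel between knob and well, 135 mm (its x) by 66 mm, 36 mm high with its dial. Leave it. Origin: centre of its underside.
- lantern: Bystander: yellow warning lantern with an amber dome, 85 by 105 mm, 170 mm high, standing on the table at the other side of the test set from the stand. Leave it. Origin: centre of its underside.

How it is judged (in metres and radians):
On the way, in this order (a step that is already met when the one before it is completed fails the run):
1. the control knob lies in its zero notch (value of joint zero_plunger above 0.0042 m and velocity of joint knob between -0.2 and 0.2 rad/s), for 0.3 s.
2. the shorting rod stands on the floor of the well and is held there by the gripper for two seconds (z of rod_tip in the frame of well_floor below 0.003 m and horizontal distance between rod_tip and well_floor below 0.005 m and contact force between the fingers and shorting_rod above 0.5 N), for 2 s.
At the end, for the whole second after the job is handed in: The knob rests in its zero notch (plunger more than 4.2 mm in), the shorting rod stands released and at rest in the well with its tip within 3 mm of the floor and its tilt under 0.1 rad, and lantern, meter, probe and key are within 20 mm of where they were, the lantern upright (value of joint zero_plunger above 0.0042 m and z of rod_tip in the frame of well_floor below 0.003 m and horizontal distance between rod_tip and well_floor below 0.005 m and angle between each of shorting_rod, lantern's own z axis and vertical below 0.1 rad and linear speed of shorting_rod below 0.02 m/s and distance of each of lantern, pocket_meter, test_probe, cabinet_key from where it was at the start of the episode below 0.02 m); the robot touches nothing.
It fails at once if the control knob is spun faster than 2.5 rad/s (velocity of joint knob above 2.5 rad/s or velocity of joint knob below -2.5 rad/s).
It fails at once if a bystander is knocked over or moved by more than 40 mm (angle between lantern's own z axis and vertical above 0.5 rad or distance of any of lantern, pocket_meter, test_probe, cabinet_key from where it was at the start of the episode above 0.04 m).
It also fails if it takes over 67 s, if anything falls off the work surface, if the arm or the gripper's body presses on something with over 40 N, if the wrist force passes 120 N, or if a joint passes its speed limit or range.

## Working session

There is one attempt and no reset: what is moved stays moved. The work goes in short steps, Python scripts to look and compute and a shell command to move; the robot and the scene stay as the last step left them, time stands still between calls to the robot, and variables do not carry over. Pictures are saved under pics/ and viewed, and the job is handed in when it is done.

```bash
mkdir -p pics
cat > h.py <<'E'
import numpy as np, cv2
from workcell import state, grab_frame, job_done, hold_point_z
def snap(n,fn):
    g=grab_frame(n); cv2.imwrite('pics/'+fn+'.png',g['frame'][:,:,::-1]); np.savez('pics/'+fn+'.npz',**{k:np.array(v) for k,v in g.items()}); return g
def load(fn): return dict(np.load('pics/'+fn+'.npz'))
def ray(g,u,v,fish=False):
    V=np.array(g['view']);R=V[:3,:3];t=V[:3,3]
    x=(u-g['cx'])/g['fx'];y=(v-g['cy'])/g['fy']
    if fish:
        r=np.hypot(x,y); d=np.array([x/r*np.sin(r),y/r*np.sin(r),np.cos(r)]) if r>1e-9 else np.array([0,0,1.])
    else: d=np.array([x,y,1.])
    return -R.T@t, R.T@d
def plane(g,u,v,z,fish=False):
    c,d=ray(g,u,v,fish); return c+d*(z-c[2])/d[2]
def proj(g,p,fish=False):
    V=np.array(g['view']);q=V[:3,:3]@np.array(p,float)+V[:3,3]
    if fish:
        r=np.hypot(q[0],q[1]);th=np.arctan2(r,q[2]);return g['cx']+g['fx']*th*q[0]/r,g['cy']+g['fy']*th*q[1]/r
    return g['cx']+g['fx']*q[0]/q[2],g['cy']+g['fy']*q[1]/q[2]
E
python3 - <<'E'
from h import *
for n in('side','top','wrist'):
    g=snap(n,n+'0'); c,d=ray(g,g['cx'],g['cy']); print(n,c.round(),d.round(3),g['fx'],g['cx'],g['cy'])
print(state(),hold_point_z() if callable(hold_point_z) else hold_point_z)
E
```

```text
side [ 408.  731. 1000.] [ 0.101 -0.629 -0.771] 451.23197571309856 325.21822393873805 195.4502835699395
top [ 349.   21. 1168.] [ 0.15  -0.01  -0.989] 365.3279715989795 321.4851013304919 199.37742092334204
wrist [ 297. -498.  383.] [-0.267 -0.109 -0.958] 309.70691628693146 320.46924272636335 192.4135477600051
{'time_s': 0.15, 'qpos': array([-6.84081387e+01,  1.83438316e+01,  8.96895756e+01,  3.24941518e-05,
        7.20446766e+01, -1.14507596e+00]), 'qvel': array([-0.04381902, -0.13408086, -0.13863038,  0.09530484, -0.06176091,
       -0.02664808]), 'effort': array([ 2.34488680e-04, -4.12774909e+01, -2.32155812e+01,  7.27637415e-02,
        4.33438760e-02, -8.97209952e-05]), 'ee_pos': array([ 222.10753891, -529.96137308,  213.31260808]), 'ee_rot': array([-1.79921932e+02, -1.59131861e-03,  2.27369261e+01]), 'force': array([-0.01936717, -0.69449562,  0.02663264]), 'torque': array([-0.02812317, -0.0284162 , -0.00518354]), 'gripper_width': 91.20734682315808} -18.8
```

View pics/top0.png

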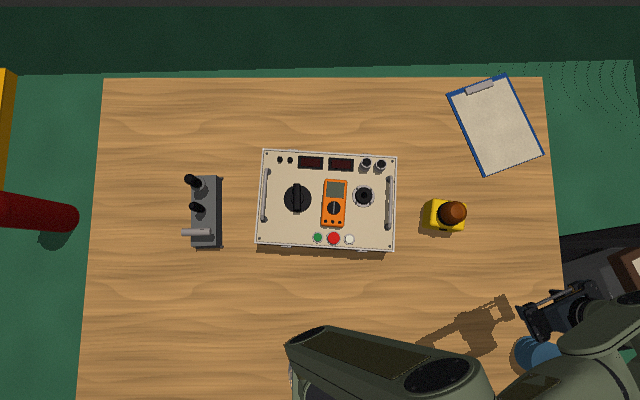

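View pics/side0.png

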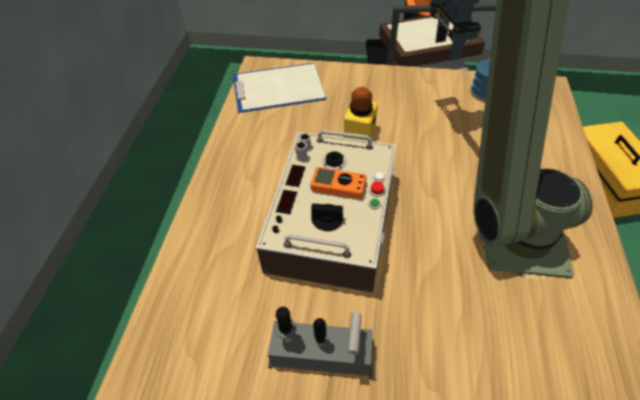

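View pics/wrist0.png

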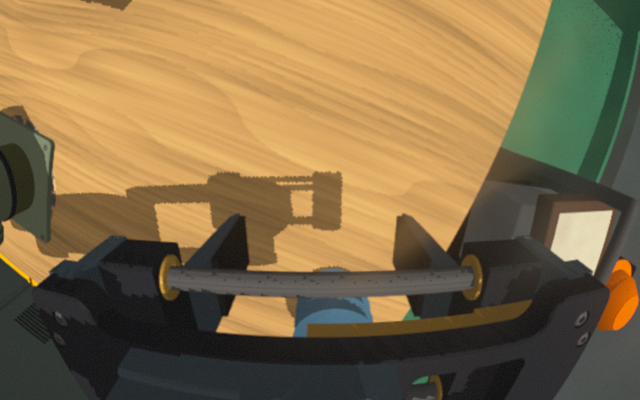

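Run:
```python
from h import *
g=load('top0');s=load('side0')
a=cv2.resize(g['frame'][160:260,170:270],(400,400),interpolation=cv2.INTER_CUBIC)
b=cv2.resize(s['frame'][290:390,255:385],(520,400),interpolation=cv2.INTER_CUBIC)[:,:400]
cv2.imwrite('pics/stand.png',np.hstack([a,b])[:,:,::-1])
c=cv2.resize(g['frame'][140:260,245:405],(800,600),interpolation=cv2.INTER_CUBIC)
cv2.imwrite('pics/setz.png',c[:,:,::-1])
for n,u,v,z in [('knob',297,198,165),('well',364,196,138),('c1',262,150,120),('c2',397,157,120),('c3',394,251,120),('c4',256,243,120)]:
    print(n,plane(g,u,v,z).round(1))
```

```text
knob [505.8  78.9 165. ]
well [ 514.4 -111.   138. ]
c1 [657.3 185.2 120. ]
c2 [ 633.5 -214.1  120. ]
c3 [ 358.2 -194.7  120. ]
c4 [384.  197.9 120. ]
```

View pics/stand.png

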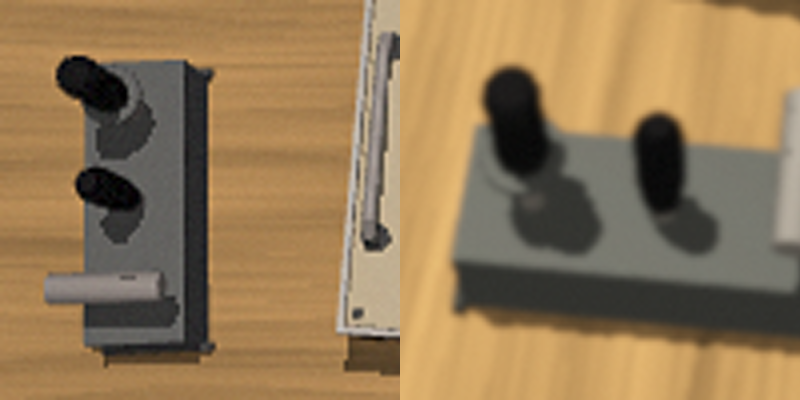

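View pics/setz.png

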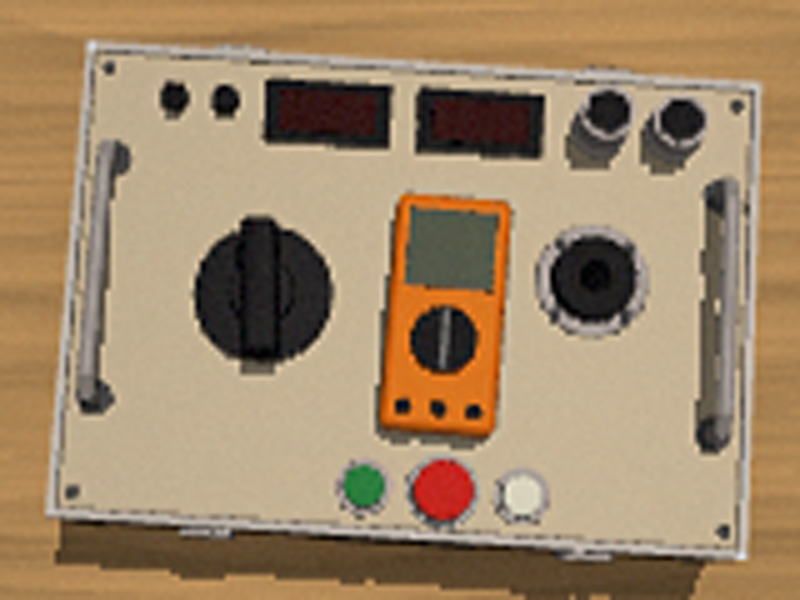

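Run:
```python
from h import *
g=load('top0');s=load('side0')
f=g['frame'].astype(int)
# case corners from cream mask
m=((f[:,:,0]>150)&(abs(f[:,:,0]-f[:,:,1])<35)&(f[:,:,2]>120)).astype(np.uint8)
m[:140]=0;m[260:]=0;m[:,:245]=0;m[:,410:]=0
cs,_=cv2.findContours(m,cv2.RETR_EXTERNAL,cv2.CHAIN_APPROX_NONE);c=max(cs,key=cv2.contourArea)
P=np.array([plane(g,u,v,120)[:2] for u,v in c[:,0,:]],np.float32)
r=cv2.minAreaRect(P);print('case',r)
# dark blobs
d=(f.max(2)<60).astype(np.uint8)
cs,_=cv2.findContours(d,cv2.RETR_EXTERNAL,cv2.CHAIN_APPROX_NONE)
for c in cs:
    x,y,w,h=cv2.boundingRect(c)
    if cv2.contourArea(c)>60 and 170<x<400 and 140<y<260: print('blob',x,y,w,h,cv2.minEnclosingCircle(c),plane(g,x+(w-1)/2,y+(h-1)/2,129).round(1),plane(g,x+(w-1)/2,y+(h-1)/2,138).round(1))
# rod top: in top view crop (78,75)/4+(170,160); side crop (512,85)/4+(255,290)
def tri(a,b):
    A=0;B=0
    for (gg,u,v) in (a,b):
        c,dd=ray(gg,u,v);dd/=np.linalg.norm(dd);M=np.eye(3)-np.outer(dd,dd);A=A+M;B=B+M@c
    return np.linalg.solve(A,B)
print('rodtop',tri((g,170+77/4,160+74/4),(s,255+112/4,290+87/4)),plane(g,170+77/4,160+74/4,200),plane(s,283,290+87/4,200))
print('probe',plane(g,170+93/4,160+186/4,175))
st=[(83,65),(186,60),(184,346),(84,346)]
for u,v in st: print(plane(g,170+u/4,160+v/4,70).round(1))
print('lantern',plane(g,454,211,170))
for v in (218,358): print('bar',plane(g,245+(260 if v<300 else 262)/5,140+v/5,165))
```

```text
case ((509.22088623046875, -4.4576416015625), (401.65338134765625, 286.2611083984375), 85.76639556884766)
blob 191 233 24 9 ((202.5, 238.5), 11.768702507019043) [401.8 347.6 129. ] [401.4 344.8 138. ]
blob 189 202 17 19 ((195.5, 211.5), 10.12432861328125) [475.9 366.3 129. ] [474.8 363.3 138. ]
blob 355 187 17 17 ((363.0414123535156, 195.46177673339844), 8.846169471740723) [ 518.8 -109.4  129. ] [ 517.3 -108.2  138. ]
blob 284 184 27 29 ((296.6187744140625, 197.86740112304688), 14.331910133361816) [511.4  81.  129. ] [510.   80.4 138. ]
blob 196 176 27 73 ((207.2203369140625, 212.3389892578125), 37.38465118408203) [472.8 332.  129. ] [471.7 329.3 138. ]
blob 184 174 25 26 ((195.0, 186.0), 14.212770462036133) [547.1 372.2 129. ] [545.4 369.1 138. ]
blob 328 158 26 13 ((340.5, 164.0), 13.463011741638184) [611.  -45.9 129. ] [608.7 -45.3 138. ]
blob 298 156 25 13 ((310.0, 162.0), 13.416507720947266) [617.6  43.2 129. ] [615.3  43.  138. ]
rodtop [555.28610382 369.14240964 194.51665303] [555.60743371 367.22530991 200.        ] [552.80942319 371.78992215 200.        ]
probe [482.74404116 361.70699365 175.        ]
[590.3 409.5  70. ]
[593.7 331.   70. ]
[376.3 325.   70. ]
[376.9 399.1  70. ]
lantern [ 465.57356445 -354.39023793  170.        ]
bar [546.50229468  78.93497325 165.        ]
bar [467.75246665  77.71052187 165.        ]
```

```bash
python3 -m creep '[[0,15,-14,-20,0,0,0],[0,34,-31,-20,0,0,0],[0,40,-36,-20,0,0,0],[0,40,-36,-20,0,0,0],[0,40,-36,-20,0,0,0]]'; python3 -m creep '[[0,40,-36,0,0,0,0],[0,40,-36,0,0,0,0],[0,40,-36,0,0,0,0],[0,40,-36,0,0,0,0],[0,40,-36,0,0,0,0]]'; python3 -m creep '[[0.3,35,-30,0,0,0,8],[0.5,20,-20,0,0,0,8],[0.5,5,-5,0,0,0,6],[0.5,0,0,0,0,0,0],[0.5,0,0,0,0,0,0]]'
python3 - <<'E'
from h import *
snap('wrist','w1');print(state())
E
```

```text
time_s: 0.78
ee_pos: [319.5, -321.2, 316.0]
ee_rot: [179.9, -0.1, 22.7]
force: [0.8, -0.3, 0.1]
gripper_width: 91.4
time_s: 1.4
ee_pos: [433.7, -77.9, 315.5]
ee_rot: [179.9, -0.1, 22.8]
force: [1.0, 0.1, -1.0]
gripper_width: 91.4
time_s: 2.02
ee_pos: [472.6, -9.3, 314.7]
ee_rot: [180.0, -0.0, 0.8]
force: [-0.1, -0.0, 0.0]
gripper_width: 46.1
{'time_s': 2.075, 'qpos': array([-2.54339116e+00,  6.02137088e+00,  9.13716332e+01, -4.80687646e-03,
        8.25686548e+01,  8.66746005e+01]), 'qvel': array([-0.45825455,  0.25991933,  0.0516261 , -0.07711634, -0.22168824,
        0.21498381]), 'effort': array([ 2.58262223e-01, -3.05954075e+01, -2.46484852e+01,  5.52539597e-02,
       -7.52064725e-02, -7.09315937e-03]), 'ee_pos': array([472.63844969,  -9.51108431, 314.52523963]), 'ee_rot': array([ 1.79993017e+02, -3.80000457e-02,  7.82630796e-01]), 'force': array([ 0.0820391 ,  0.35236743, -0.8689427 ]), 'torque': array([ 0.05213824, -0.02478331,  0.00252741]), 'gripper_width': 46.010047575824295}
```

View pics/w1.png

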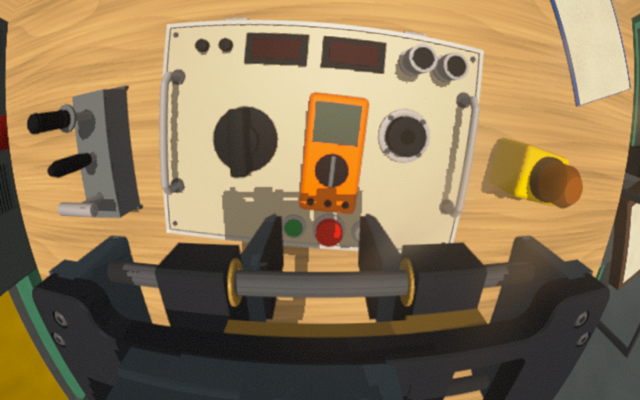

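Run:
```python
from h import *
g=load('w1');f=g['frame'].astype(int)
d=(f.max(2)<70).astype(np.uint8)
cs,_=cv2.findContours(d,cv2.RETR_EXTERNAL,cv2.CHAIN_APPROX_NONE)
for c in cs:
    x,y,w,h=cv2.boundingRect(c)
    if cv2.contourArea(c)>150 and y<220:
        print('blob',x,y,w,h)
for (x,y,w,h,z) in [(213,105,65,65,129),(386,117,42,42,138)]: pass
F=g['frame']
cv2.imwrite('pics/w1k.png',cv2.resize(F[95:190,205:290],(760,850)[::1],interpolation=cv2.INTER_CUBIC)[:600,:,::-1] if 0 else np.hstack([cv2.resize(F[95:185,200:290],(400,400),interpolation=cv2.INTER_CUBIC),cv2.resize(F[95:185,360:450],(400,400),interpolation=cv2.INTER_CUBIC)])[:,:,::-1])
cv2.imwrite('pics/w1s.png',cv2.resize(F[80:225,20:150],(538,600),interpolation=cv2.INTER_CUBIC)[:,:,::-1])
```

```text
blob 359 217 47 56
blob 30 181 610 219
blob 334 157 13 28
blob 316 156 15 29
blob 48 153 48 24
blob 0 148 38 150
blob 626 145 14 33
blob 386 117 39 39
blob 28 110 43 24
blob 215 108 61 69
blob 104 87 38 129
blob 448 57 17 18
blob 245 34 40 30
blob 0 19 7 96
```

View pics/w1k.png

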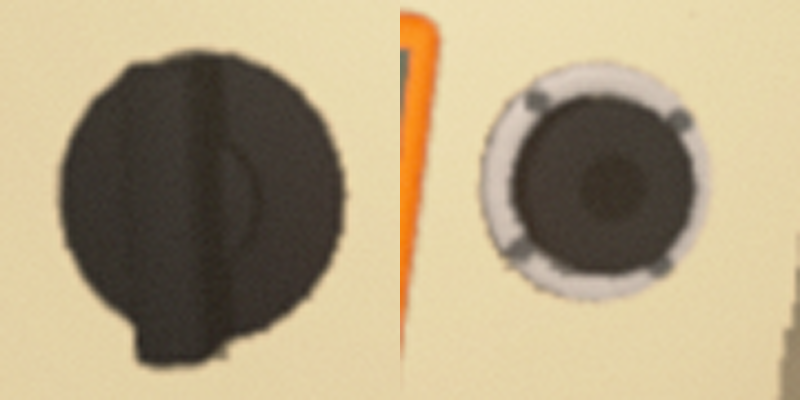

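View pics/w1s.png

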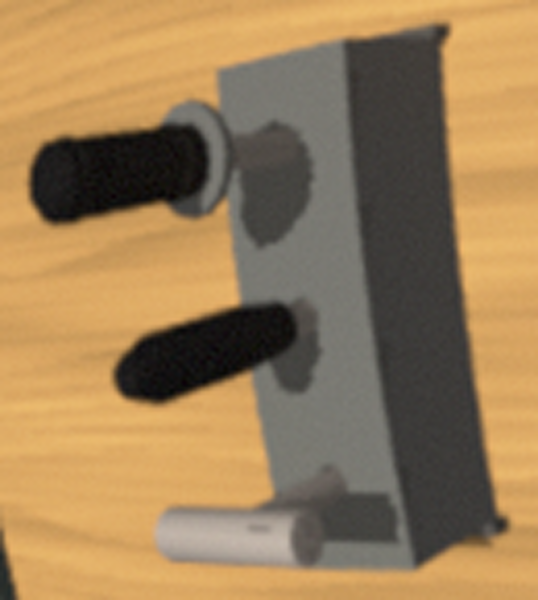

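Run:
```python
from h import *
g=load('w1')
o=-0.4
print('knob',plane(g,200+202/4.444+o,95+196/4.444+o,129,1))
print('bore',plane(g,360+214/4.444+o,95+187/4.444+o,138,1))
print('barrel',plane(g,360+204/4.444+o,95+184/4.444+o,138,1))
print('guard',plane(g,20+198/4.138+o,80+158/4.138+o,126,1))
print('top',plane(g,20+56/4.138+o,80+181/4.138+o,200,1))
for u,v in [(168,22),(481,50),(458,249),(166,233)]: print(plane(g,u,v,120,1).round(1))
# bar top edges: left top (133,62) bottom (137,362); right (190,55),(208,362)
for u,v in [(133,62),(137,362),(190,55),(205,362)]: print('bar',plane(g,200+u/4.444+o,95+v/4.444+o,165,1).round(1))
```

```text
knob [511.76451397  80.06373341 129.        ]
bore [ 518.18589779 -108.46126141  138.        ]
barrel [ 518.84064822 -105.70030796  138.        ]
guard [556.29090789 366.06213841 126.        ]
top [556.49272271 362.91363322 200.        ]
[665.7 185.6 120. ]
[ 635.  -209.2  120. ]
[ 363.6 -205.1  120. ]
[381.8 207.9 120. ]
bar [548.5  87.4 165. ]
bar [475.4  89.4 165. ]
bar [549.7  73.4 165. ]
bar [475.4  72.  165. ]
```

```bash
python3 -m creep '[[0.5,13,-30,0,0,0,0],[0.5,13,-30,20,0,0,0],[0.5,10,-22,30,0,0,0],[0.5,3.5,-7.5,30,0,0,0],[0.5,0,0,30,0,0,0]]'; python3 -m creep '[[0.5,0,0,30,0,0,0],[0.5,0,0,20,0,0,0],[0.5,0,0,13,0,0,0],[0.5,0,0,6,0,0,0],[0.5,0,0,0,0,0,0]]' 25
python3 - <<'E'
from h import *
snap('wrist','w2');print(state()['ee_pos'],state()['force'],state()['torque'])
E
```

```text
time_s: 2.7
ee_pos: [511.5, 80.7, 203.2]
ee_rot: [-180.0, -0.0, 0.8]
force: [-0.4, 0.3, 0.0]
gripper_width: 46.0
time_s: 3.32
ee_pos: [511.7, 80.4, 135.2]
ee_rot: [180.0, -0.0, 0.7]
force: [-0.7, -0.6, 0.9]
gripper_width: 45.7
[511.96366781  80.54246004 135.5017689 ] [-0.25792839  0.11686721  0.25546263] [-0.0067583  -0.04799574 -0.01176471]
```

View pics/w2.png

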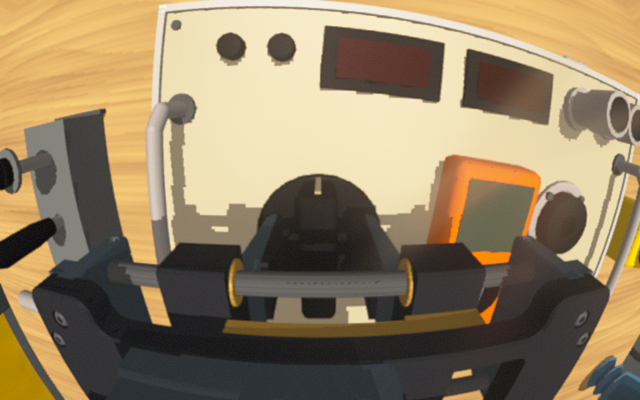

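Fingers straddle the bar (bar at about u=318, fingers at 262 and 372). Close.

```bash
python3 -m creep '[[1,0,0,0,0,0,0],[1,0,0,0,0,0,0],[1,0,0,0,0,0,0],[1,0,0,0,0,0,0],[1,0,0,0,0,0,0]]' 25; python3 -c "
from h import *
s=state();print(s['torque'],s['force'],s['ee_rot'])"
python3 -m creep '[[1,0,0,0,0,0,-2],[1,0,0,0,0,0,-3],[1,0,0,0,0,0,-3],[1,0,0,0,0,0,-3]]'; python3 -c "
from h import *
s=state();print(s['torque'],s['force'],s['ee_rot'],s['effort'])"
```

```text
time_s: 4.0
ee_pos: [511.7, 81.8, 135.3]
ee_rot: [-179.9, -0.0, 0.7]
force: [-0.4, 5.2, 1.2]
gripper_width: 19.9
[ 0.71131422  0.01898587 -0.05052777] [-0.3778653   5.2421859   1.22678584] [-1.79877419e+02 -4.13988849e-02  7.15933765e-01]
time_s: 4.5
ee_pos: [511.7, 81.9, 135.3]
ee_rot: [-179.9, -0.1, 11.8]
force: [-0.7, 6.6, 1.4]
gripper_width: 19.9
[ 0.82738286  0.13803433 -0.40104204] [-0.67100444  6.58572316  1.44906494] [-1.79855182e+02 -6.56161173e-02  1.17639552e+01] [-2.71874070e+00 -3.68383992e+01 -2.01264650e+01 -1.51779246e+00
  7.48913357e-03 -6.85011255e-03]
```

```bash
cat > t.py <<'E'
from h import *
s=state();print('   tz %.3f fz %.2f fxy %s yaw %.2f t %.2f'%(s['torque'][2],s['force'][2],s['force'][:2].round(1),s['ee_rot'][2],s['time_s']))
E
python3 -m creep '[[1,0.3,-1.4,0,0,0,-4],[1,0,0,0,0,0,-5],[1,0,0,0,0,0,-5]]' |grep pos; python3 t.py;  python3 -m creep '[[1,0,0,0,0,0,-5],[1,0,0,0,0,0,-4],[1,0,0,0,0,0,-2]]' |grep pos; python3 t.py; python3 -m creep '[[1,0,0,0,0,0,-2],[1,0,0,0,0,0,-2]]' |grep pos; python3 t.py
```

```text
ee_pos: [511.6, 82.2, 135.3]
   tz -0.476 fz 1.40 fxy [-0.9  2.4] yaw 25.84 t 4.88
ee_pos: [511.6, 82.3, 135.3]
   tz -0.316 fz 2.32 fxy [-1.6  2.4] yaw 36.77 t 5.25
ee_pos: [511.5, 82.3, 135.2]
   tz -0.298 fz 4.02 fxy [-1.2  2.8] yaw 40.82 t 5.50
```

```bash
for i in 1; do python3 -m creep '[[1,0,0,0,0,0,-2],[1,0,0,0,0,0,-2]]' |grep pos; python3 t.py;python3 -m creep '[[1,0,0,0,0,0,-2],[1,0,0,0,0,0,-2]]' |grep pos; python3 t.py;python3 -m creep '[[1,0,0,0,0,0,-2],[1,0,0,0,0,0,-2]]' |grep pos; python3 t.py; done
```

```text
ee_pos: [511.5, 82.3, 135.2]
   tz -0.291 fz 6.07 fxy [-2.3  3.7] yaw 44.84 t 5.75
ee_pos: [511.4, 82.4, 135.2]
   tz -0.314 fz 5.48 fxy [-2.6  3.3] yaw 48.84 t 6.00
ee_pos: [511.4, 82.4, 135.2]
   tz -0.222 fz 5.34 fxy [-1.6  4.1] yaw 52.85 t 6.25
```

```bash
python3 -m creep '[[1,0,0,0,0,0,-2],[1,0,0,0,0,0,-2]]' |grep pos; python3 t.py;python3 -m creep '[[1,0,0,0,0,0,-2],[1,0,0,0,0,0,-2]]' |grep pos; python3 t.py
```

```text
ee_pos: [511.4, 82.4, 135.3]
   tz -0.130 fz 5.63 fxy [-2.   4.1] yaw 56.87 t 6.50
ee_pos: [511.3, 82.5, 135.2]
   tz -0.039 fz 5.31 fxy [-2.6  3.6] yaw 60.90 t 6.75
```

```bash
python3 -m creep '[[1,0,0,0,0,0,-1]]' |grep pos; python3 t.py;python3 -m creep '[[1,0,0,0,0,0,-1]]' |grep pos; python3 t.py;python3 -m creep '[[1,0,0,0,0,0,-0.5],[1,0,0,0,0,0,0]]' |grep pos; python3 t.py
```

```text
ee_pos: [511.3, 82.5, 135.2]
   tz -0.410 fz 5.75 fxy [-2.4  4.2] yaw 61.83 t 6.88
ee_pos: [511.3, 82.5, 135.2]
   tz -0.772 fz 5.47 fxy [-2.9  3.5] yaw 62.75 t 7.00
ee_pos: [511.3, 82.5, 135.3]
   tz -0.794 fz 5.33 fxy [-2.1  2.7] yaw 63.18 t 7.25
```

```bash
python3 -m creep '[[1,0,0,0,0,0,1],[1,0,0,0,0,0,1],[1,0,0,0,0,0,0],[1,0,0,0,0,0,0]]' |grep -v time; python3 t.py; python3 -m creep '[[0.75,0,0,0,0,0,0],[0.6,0,0,0,0,0,0],[0.5,0,0,0,0,0,0],[0.5,0,0,0,0,0,0],[0.5,0,0,0,0,0,0]]' ; python3 t.py
python3 - <<'E'
from h import *
snap('wrist','w3')
E
```

```text
ee_pos: [511.3, 82.5, 135.3]
ee_rot: [-180.0, -0.0, 61.3]
force: [-1.8, 4.6, 5.2]
gripper_width: 19.5
   tz -0.007 fz 5.21 fxy [-1.8  4.6] yaw 61.34 t 7.75
time_s: 8.38
ee_pos: [511.6, 81.9, 134.9]
ee_rot: [180.0, 0.0, 61.2]
force: [0.7, 0.2, -0.7]
gripper_width: 45.2
   tz 0.019 fz -0.71 fxy [0.7 0.2] yaw 61.24 t 8.38
```

View pics/w3.png

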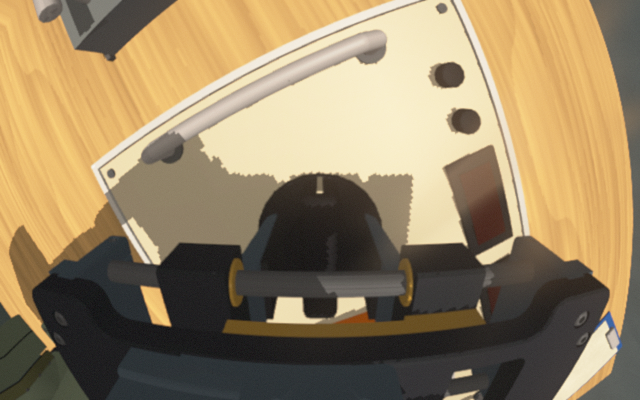

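```bash
python3 -m creep '[[0.5,0,0,-20,0,0,0],[0.5,0,0,-35,0,0,0],[0.5,0,0,-45,0,0,0],[0.5,0,0,-45,0,0,10],[0.5,0,0,-30,0,0,10]]' |grep pos;  python3 -m creep '[[0.4,0,0,-5,0,0,10],[0.4,0,0,0,0,0,10],[0.4,0,0,0,0,0,10],[0.4,0,0,0,0,0,10],[0.4,9,-45,0,0,0,0]]'|grep pos; python3 -m creep '[[0.4,9,-50,0,0,0,0],[0.4,9,-50,0,0,0,0],[0.4,8,-40,0,0,0,0],[0.4,3,-15,0,0,0,0],[0.4,0,0,0,0,0,0]]'
python3 - <<'E'
from h import *
snap('wrist','w4');snap('top','t4');s=state();print(s['ee_pos'],s['ee_rot'],s['gripper_width'])
E
```

```text
ee_pos: [512.0, 82.1, 312.4]
ee_pos: [519.6, 125.7, 315.3]
time_s: 10.3
ee_pos: [545.1, 282.9, 314.5]
ee_rot: [179.9, 0.0, 1.3]
force: [0.4, -1.3, -0.8]
gripper_width: 54.6
[545.11678495 281.53839801 315.02549901] [1.79943377e+02 6.67978931e-03 1.18598563e+00] 54.57224072549284
```

View pics/w4.png

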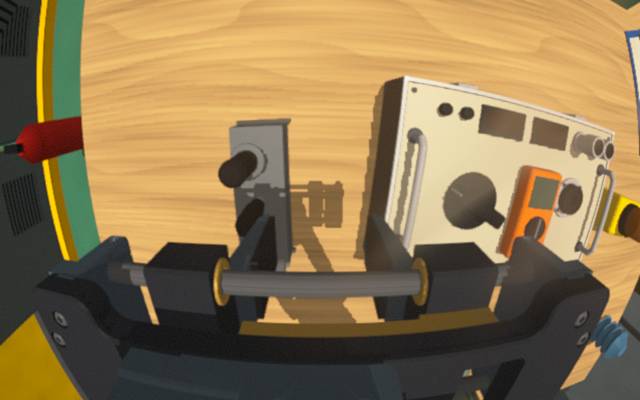

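View pics/t4.png

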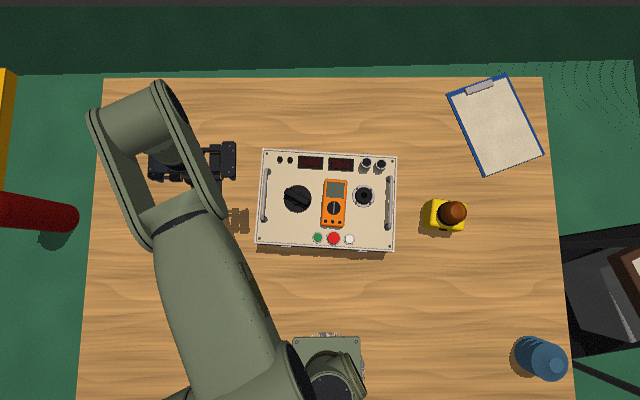

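Run:
```python
from h import *
F=load('w4')['frame']
cv2.imwrite('pics/w4s.png',cv2.resize(F[110:260,210:310],(400,600),interpolation=cv2.INTER_CUBIC)[:,:,::-1])
```

```text
(no output)
```

View pics/w4s.png

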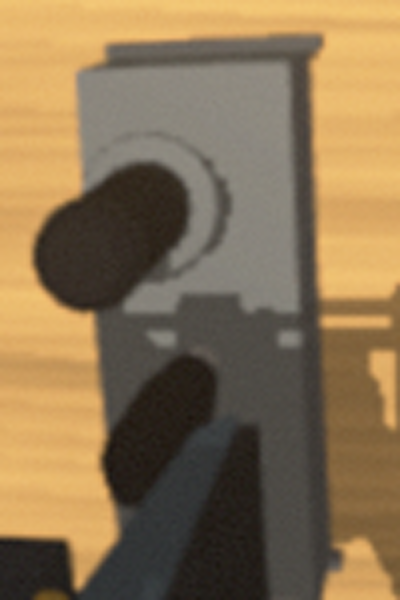

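Run:
```python
from h import *
g=load('w4')
print(plane(g,232.6,172.6,200,1),plane(g,247.1,161.4,128,1))
```

```text
[559.20090426 368.41931162 200.        ] [555.97530158 370.76830544 128.        ]
```

```bash
python3 -m creep '[[0.4,5,-30,0,0,0,0],[0.4,6,-38,0,0,0,0],[0.4,2.8,-18.2,10,0,0,0],[0.4,0,0,30,0,0,0],[0.4,0,0,20,0,0,0]]'
python3 - <<'E'
from h import *
snap('wrist','w5');s=state();print(s['ee_pos'],s['ee_rot'],s['gripper_width'])
E
```

```text
time_s: 11.02
ee_pos: [556.7, 367.6, 252.9]
ee_rot: [179.9, 0.1, 1.2]
force: [-0.2, -0.2, 0.8]
gripper_width: 54.7
[555.65041805 366.86804122 250.14837964] [179.71769923   0.36685318   1.17822414] 54.551273623788276
```

View pics/w5.png

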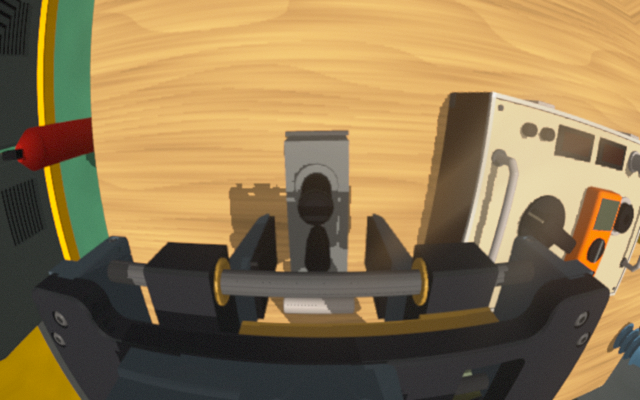

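Run:
```python
from h import *
g=load('w5');F=g['frame']
cv2.imwrite('pics/w5s.png',cv2.resize(F[120:280,240:400],(600,600),interpolation=cv2.INTER_CUBIC)[:,:,::-1])
print(plane(g,315,210,200,1),plane(g,318,184,126,1), proj(g,[557,368,200],1),state()['ee_pos'],state()['ee_rot'])
```

```text
[557.01365906 372.10493582 200.        ] [557.34707511 370.24881479 126.        ] (np.float64(320.3718515464589), np.float64(210.11695341409126)) [555.65041805 366.86804122 250.14837964] [179.71769923   0.36685318   1.17822414]
```

View pics/w5s.png

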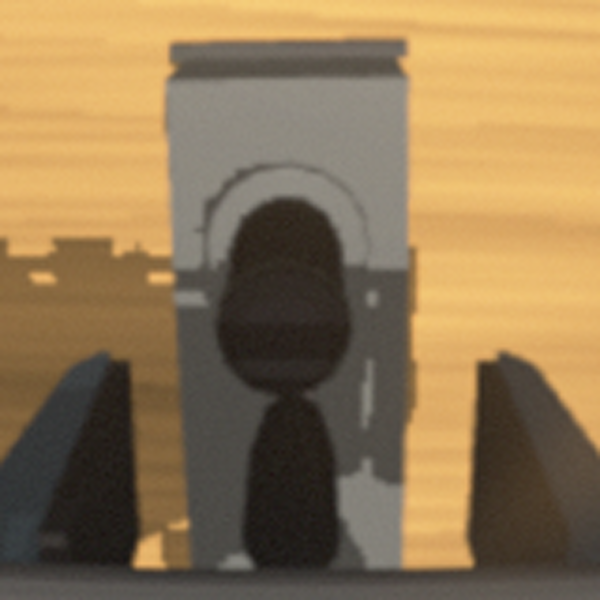

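```bash
python3 -m creep '[[0.4,1,-3.5,25,0,0,0],[0.4,0,0,35,0,0,0],[0.4,0,0,30,0,0,0],[0.4,0,0,14,0,0,0],[0.4,0,0,4,0,0,0]]'; python3 -m creep '[[0.4,0,0,0,0,0,0]]' 30|grep -v rot; python3 -m creep '[[1,0,0,0,0,0,0],[1,0,0,0,0,0,0],[1,0,0,0,0,0,0],[1,0,0,0,0,0,0],[1,0,0,0,0,0,0]]' 30; python3 t.py
```

```text
time_s: 11.7
ee_pos: [558.2, 372.1, 146.7]
ee_rot: [180.0, 0.0, 1.2]
force: [-0.0, 0.5, -0.4]
gripper_width: 54.7
time_s: 11.82
ee_pos: [558.7, 372.8, 147.9]
force: [0.4, 1.1, -0.4]
gripper_width: 54.7
time_s: 12.45
ee_pos: [558.3, 372.7, 147.3]
ee_rot: [180.0, -0.0, 1.2]
force: [-1.4, -0.1, 2.6]
gripper_width: 27.3
   tz -0.044 fz 2.58 fxy [-1.4 -0.1] yaw 1.24 t 12.45
```

```bash
python3 -m creep '[[1,0,0,-8,0,0,0],[1,0,0,-15,0,0,0],[1,0,0,-25,0,0,0],[1,0,0,-30,0,0,0],[1,0,0,-35,0,0,0]]'; python3 -m creep '[[1,0,0,-35,0,0,0],[1,0,0,-30,0,0,0],[1,0,0,-10,0,0,0],[1,0,0,0,0,0,0],[1,0,0,0,0,0,0]]'; python3 t.py
python3 - <<'E'
from h import *
snap('side','s6')
E
```

```text
time_s: 13.08
ee_pos: [557.6, 372.8, 261.2]
ee_rot: [180.0, 0.1, 1.2]
force: [0.0, 0.3, -1.9]
gripper_width: 27.5
time_s: 13.7
ee_pos: [557.6, 372.5, 333.1]
ee_rot: [179.9, 0.2, 1.2]
force: [-0.0, -0.9, -2.1]
gripper_width: 27.1
   tz -0.009 fz -2.11 fxy [-0.  -0.9] yaw 1.23 t 13.70
```

View pics/s6.png

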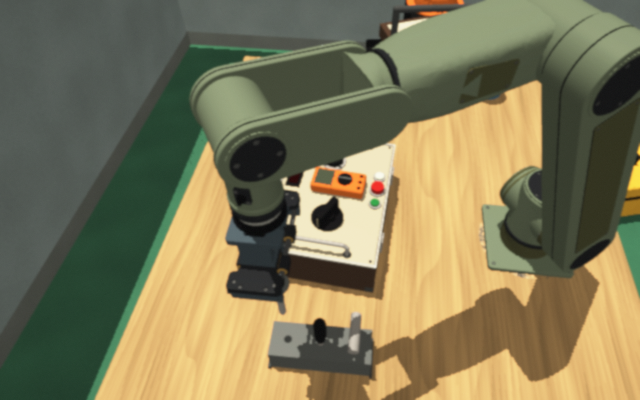

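```bash
python3 -m creep '[[1,-2,20,0,0,0,0],[1,-4,40,0,0,0,0],[1,-4,40,0,0,0,0],[1,-4,40,0,0,0,0],[1,-4,40,0,0,0,0]]'|grep pos; python3 -m creep '[[1,-4,40,0,0,0,0],[1,-4,40,0,0,0,0],[1,-4,40,0,0,0,0],[1,-4,40,0,0,0,0],[1,-4,40,0,0,0,0]]'|grep pos;  python3 -m creep '[[1,-5,40,0,0,0,0],[1,-4,30,0,0,0,0],[1,-3,20,0,0,0,0],[1,-2,10,0,0,0,0],[1,0,0,0,0,0,0]]'
python3 - <<'E'
from h import *
snap('wrist','w7');snap('side','s7');snap('top','t7');s=state();print(s['ee_pos'],s['ee_rot'])
E
```

```text
ee_pos: [543.1, 189.7, 334.6]
ee_pos: [526.9, -10.3, 334.7]
time_s: 15.62
ee_pos: [515.8, -108.7, 334.8]
ee_rot: [-180.0, 0.0, 1.2]
force: [0.0, 0.8, -2.6]
gripper_width: 27.6
[ 516.34276109 -107.56970655  334.94644095] [-1.79980033e+02 -1.08464380e-03  1.27731838e+00]
```

View pics/w7.png

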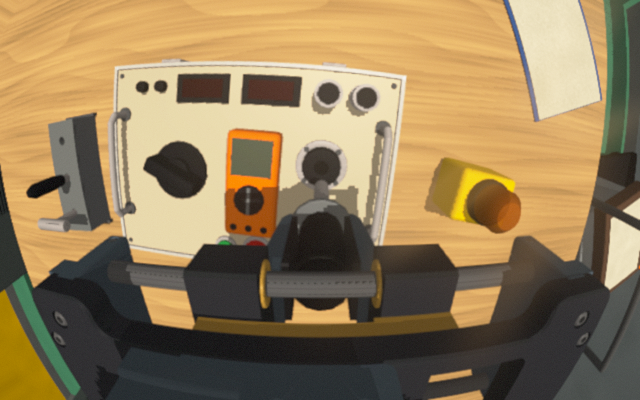

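View pics/s7.png

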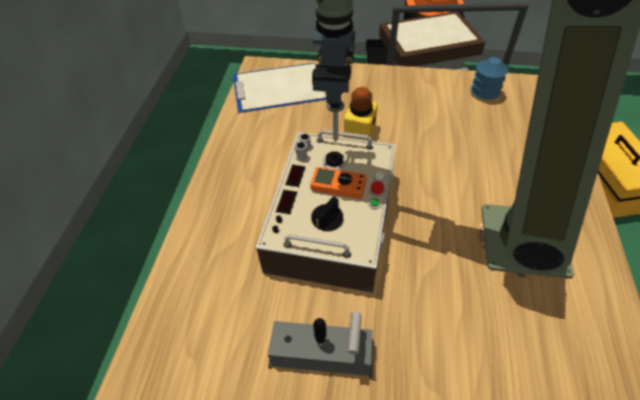

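Run:
```python
from h import *
F=load('w7')['frame']
cv2.imwrite('pics/w7s.png',cv2.resize(F[130:230,270:370],(600,600),interpolation=cv2.INTER_CUBIC)[:,:,::-1])
F=load('s7')['frame']
cv2.imwrite('pics/s7s.png',cv2.resize(F[85:185,285:385],(600,600),interpolation=cv2.INTER_CUBIC)[:,:,::-1])
```

```text
(no output)
```

View pics/w7s.png

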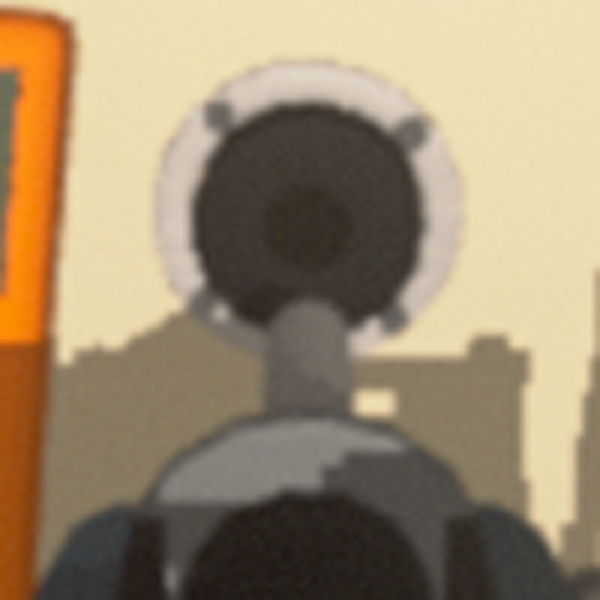

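View pics/s7s.png

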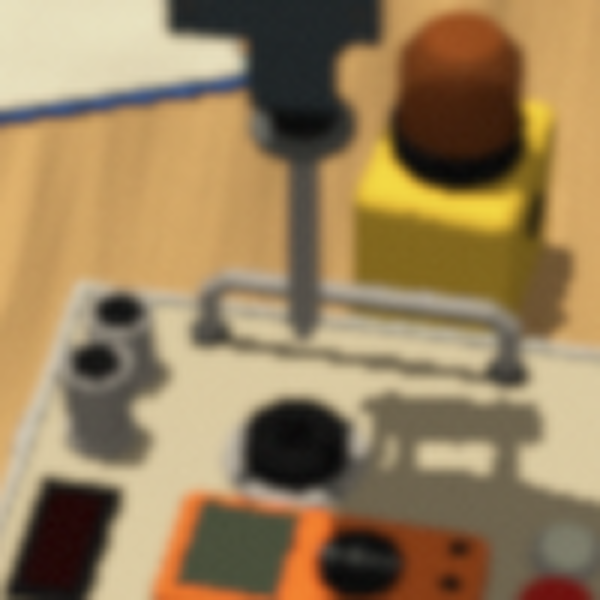

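Run:
```python
from h import *
g=load('w7');s=load('s7');t=load('t7')
b=plane(g,320.9,167.6,138,1);print('bore',b)
for z in (196,198): print('tip',plane(g,321.1,181.6,z,1))
print('side bore',plane(s,285+298/6-.4,85+428/6-.4,138),'tip',plane(s,285+305/6-.4,85+330/6-.4,198))
c=cv2.resize(t['frame'][150:250,310:410],(600,600),interpolation=cv2.INTER_CUBIC);cv2.imwrite('pics/t7s.png',c[:,:,::-1])
```

```text
bore [ 518.20670907 -108.68023764  138.        ]
tip [ 516.00654377 -108.8942189   196.        ]
tip [ 516.5343836  -108.88110209  198.        ]
side bore [ 515.28425928 -111.17692873  138.        ] tip [ 512.1040945  -111.09194678  198.        ]
```

View pics/t7s.png

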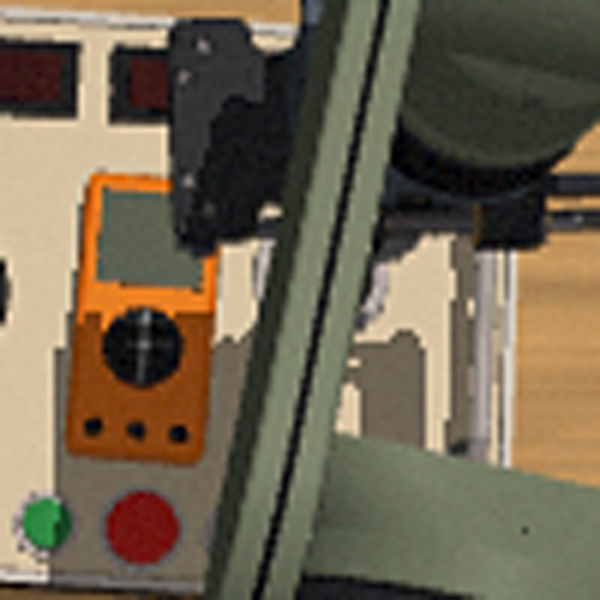

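```bash
python3 -m creep '[[1,2,0,10,0,0,0],[1,0,0,16,0,0,0],[1,0,0,12,0,0,0],[1,0,0,6,0,0,0],[1,0,0,0,0,0,0]]'
python3 - <<'E'
from h import *
g=snap('wrist','w8');s=state();print(s['ee_pos'],s['ee_rot'])
s=snap('side','s8')
cv2.imwrite('pics/w8s.png',np.hstack([cv2.resize(g['frame'][140:230,270:370],(444,400),interpolation=cv2.INTER_CUBIC),cv2.resize(s['frame'][100:190,300:380],(356,400),interpolation=cv2.INTER_CUBIC)])[:,:,::-1])
E
```

```text
time_s: 16.4
ee_pos: [518.3, -108.0, 290.5]
ee_rot: [-180.0, 0.0, 1.2]
force: [0.1, 0.1, -2.5]
gripper_width: 27.4
[ 518.62620716 -108.11435642  291.08481421] [ 1.79991975e+02 -1.95054627e-02  1.24420629e+00]
```

View pics/w8s.png

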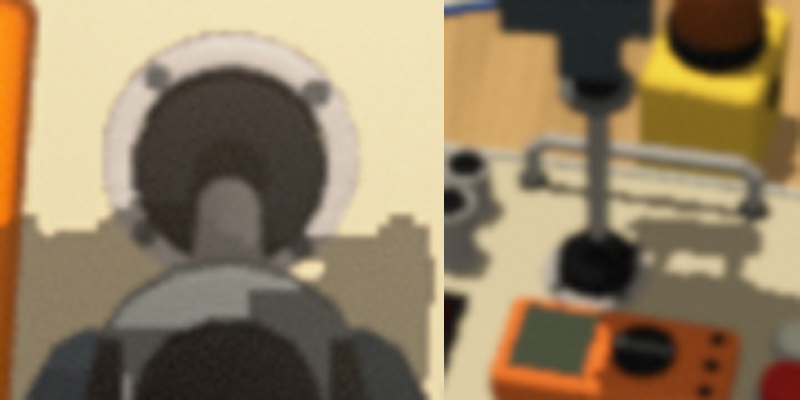

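```bash
python3 - <<'E'
from h import *
g=load('w8')
print(plane(g,321.2,182.4,154,1),[ (4.44*(np.array(proj(g,[518.2,-108.7,138],1))+.4-[270,140])).round(1)], 4.44*(np.array(proj(g,[518.2+24,-108.7,138],1))+.4-[270,140]))
E
python3 -m creep '[[1,0,0,8,0,0,0],[1,0,0,6,0,0,0],[1,0,0,5,0,0,0],[1,0,0,5,0,0,0],[1,0,0,5,0,0,0]]'; python3 t.py
```

```text
[ 518.30564023 -108.32350432  154.        ] [array([230.5, 173.4])] [232.7650558   75.55672332]
time_s: 17.12
ee_pos: [518.4, -108.2, 261.6]
ee_rot: [180.0, -0.0, 1.2]
force: [0.1, 0.2, -2.0]
gripper_width: 27.6
   tz -0.078 fz -2.03 fxy [0.1 0.2] yaw 1.23 t 17.12
```

```bash
python3 -m creep '[[1,0,0,8,0,0,0],[1,0,0,8,0,0,0],[1,0,0,8,0,0,0]]'|grep -E 'pos|force';python3 -m creep '[[1,0,0,8,0,0,0],[1,0,0,8,0,0,0],[1,0,0,8,0,0,0]]'|grep -E 'pos|force';python3 -m creep '[[1,0,0,8,0,0,0],[1,0,0,6,0,0,0],[1,0,0,4,0,0,0]]'|grep -E 'pos|force'; python3 -m creep '[[1,0,0,3,0,0,0],[1,0,0,2,0,0,0],[1,0,0,0,0,0,0]]'|grep -E 'pos|force'
```

```text
ee_pos: [518.4, -108.2, 237.3]
force: [0.8, 0.6, -1.6]
ee_pos: [518.5, -108.2, 213.4]
force: [-0.1, 1.4, -2.6]
ee_pos: [518.4, -108.2, 195.6]
force: [0.5, -0.6, -3.1]
ee_pos: [518.5, -108.2, 190.9]
force: [0.5, -0.1, -3.1]
```

```bash
python3 -m creep '[[1,0,0,3,0,0,0],[1,0,0,2,0,0,0]]'|grep -E 'pos|force';python3 -m creep '[[1,0,0,1.5,0,0,0],[1,0,0,1,0,0,0]]'|grep -E 'pos|force';python3 -m creep '[[1,0,0,1,0,0,0],[1,0,0,1,0,0,0]]'|grep -E 'pos|force'; python3 -m creep '[[1,0,0,1,0,0,0],[1,0,0,0,0,0,0]]'|grep -E 'pos|force'
```

```text
ee_pos: [518.4, -108.2, 185.8]
force: [0.6, -0.1, -2.5]
ee_pos: [518.4, -108.2, 183.3]
force: [-0.3, 0.5, -2.0]
ee_pos: [518.4, -108.2, 181.4]
force: [0.2, 0.6, -2.3]
ee_pos: [518.5, -108.2, 180.4]
force: [-0.5, 0.6, -2.1]
```

```bash
python3 -m creep '[[1,0,0,1,0,0,0],[1,0,0,0,0,0,0]]'|grep -E 'pos|force';python3 -m creep '[[1,0,0,1,0,0,0],[1,0,0,0,0,0,0]]'|grep -E 'pos|force';python3 -m creep '[[1,0,0,1,0,0,0],[1,0,0,0,0,0,0]]'|grep -E 'pos|force'
```

```text
ee_pos: [518.8, -108.2, 180.3]
force: [-1.1, 0.5, 4.2]
ee_pos: [519.0, -108.3, 180.2]
force: [-2.1, 0.6, 9.5]
ee_pos: [519.3, -108.4, 180.1]
force: [-2.2, 1.0, 13.5]
```

```bash
for i in 1; do python3 -m creep '[[1,0,0,0,0,0,0],[1,0,0,0,0,0,0],[1,0,0,0,0,0,0],[1,0,0,0,0,0,0],[1,0,0,0,0,0,0]]'|grep -E 'pos|force'; python3 -m creep '[[1,0,0,0,0,0,0],[1,0,0,0,0,0,0],[1,0,0,0,0,0,0],[1,0,0,0,0,0,0],[1,0,0,0,0,0,0]]'|grep -E 'force'; python3 -m creep '[[1,0,0,0,0,0,0],[1,0,0,0,0,0,0],[1,0,0,0,0,0,0],[1,0,0,0,0,0,0],[1,0,0,0,0,0,0]]'|grep -E 'force'; python3 -m creep '[[1,0,0,0,0,0,0],[1,0,0,0,0,0,0],[1,0,0,0,0,0,0],[1,0,0,0,0,0,0],[1,0,0,0,0,0,0]]'|grep -E 'force'; python3 -m creep '[[1,0,0,0,0,0,0],[1,0,0,0,0,0,0],[1,0,0,0,0,0,0],[1,0,0,0,0,0,0],[1,0,0,0,0,0,0]]'|grep -E 'force|time|width'; done
python3 - <<'E'
from h import *
g=snap('wrist','w9');s=snap('side','s9')
cv2.imwrite('pics/s9s.png',np.hstack([cv2.resize(g['frame'][100:240,240:400],(457,400),interpolation=cv2.INTER_CUBIC),cv2.resize(s['frame'][100:240,270:390],(343,400),interpolation=cv2.INTER_CUBIC)])[:,:,::-1])
E
```

```text
ee_pos: [519.3, -108.4, 180.1]
force: [-1.3, 0.1, 13.2]
force: [-2.9, 0.3, 13.3]
force: [-2.1, 0.3, 12.8]
force: [-2.7, 0.1, 13.9]
time_s: 23.5
force: [-2.1, 0.9, 13.0]
gripper_width: 27.3
```

View pics/s9s.png

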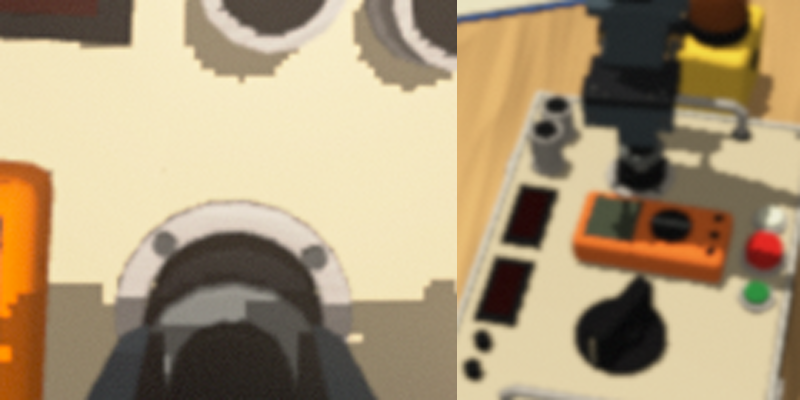

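```bash
python3 -m creep '[[0.9,0,0,-2,0,0,0],[0.7,0,0,0,0,0,0],[0.4,0,0,0,0,0,0],[0.4,0,0,0,0,0,0],[0.4,0,0,0,0,0,0]]'; python3 -m creep '[[0.4,0,0,-5,0,0,0],[0.4,0,0,-15,0,0,0],[0.4,0,0,-25,0,0,0],[0.4,0,0,-30,0,0,0],[0.4,0,0,-35,0,0,0]]'; python3 -m creep '[[0.4,0,0,-30,0,0,0],[0.4,-20,0,-10,0,0,0],[0.4,-30,0,0,0,0,0],[0.4,-30,0,0,0,0,0],[0.4,-20,0,0,0,0,0]]'; python3 -m creep '[[0.4,0,0,0,0,0,0],[0.4,0,0,0,0,0,0]]'
python3 - <<'E'
from h import *
snap('wrist','w10');snap('side','s10')
E
```

```text
time_s: 24.22
ee_pos: [518.3, -108.2, 178.9]
ee_rot: [-180.0, 0.0, 1.2]
force: [0.2, -0.3, 0.4]
gripper_width: 53.6
time_s: 24.85
ee_pos: [518.4, -108.2, 291.3]
ee_rot: [180.0, -0.0, 1.2]
force: [1.0, -0.3, -0.8]
gripper_width: 54.6
time_s: 25.48
ee_pos: [415.9, -110.1, 329.3]
ee_rot: [-180.0, 0.1, 1.2]
force: [0.6, -0.5, 0.6]
gripper_width: 54.2
time_s: 25.72
ee_pos: [419.0, -110.4, 329.4]
ee_rot: [180.0, -0.0, 1.2]
force: [0.6, -0.4, -1.6]
gripper_width: 54.5
```

View pics/w10.png

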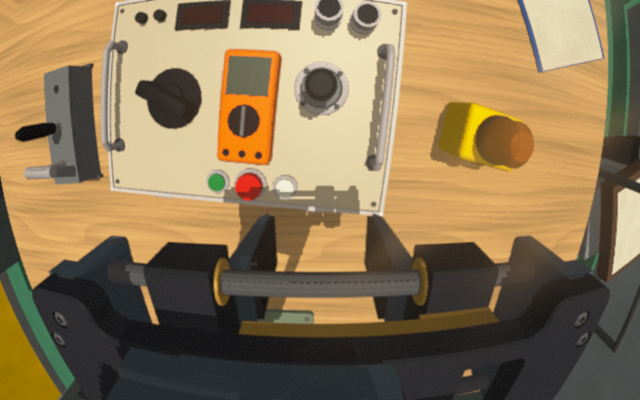

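View pics/s10.png

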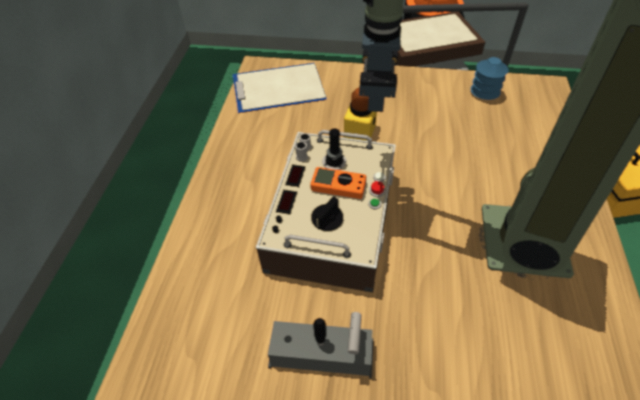

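Run:
```python
from h import *
for n in('w4','w10'):
    F=load(n)['frame'];
    c=F[60:140,120:220] if n=='w10' else F[160:240,430:530]
    a=cv2.resize(c,(400,320),interpolation=cv2.INTER_CUBIC)
    im=a if n=='w4' else np.hstack([im,a])
cv2.imwrite('pics/k.png',cv2.convertScaleAbs(im[:,:,::-1],alpha=1.8))
```

```text
(no output)
```

View pics/k.png

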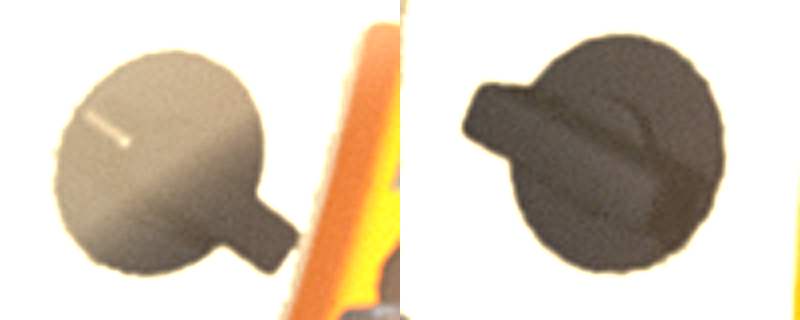

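```bash
python3 -c "
from h import *
print(job_done())"
```

```text
the job is handed in; nothing more can be done
None
```

I turned the knob down into its zero notch, then lowered the shorting rod into the high-voltage well. I held it there and left it standing released, and the job is handed in at about 26 s of the 67 s allowed. `job_done()` reported no verdict.

- **Knob:** I turned it counter-clockwise at about 0.3 rad/s near the notch. The drag fell away from about 53° tool yaw, then the knob began to resist at 62–63°. I backed off to 61.3°, where the torque was zero, and let go; the bar stayed put. The plunger can't be read directly, so the notch rests on this torque pattern and on the bar's angle in the pictures.
- **Rod:** It went into the well with no side force and bottomed at the expected height. I held it there for over 3 s with about 13 N downward at the wrist, then released it.
- **Final pictures:** The rod stands upright in the well, and the gripper is clear of everything. The knob looks unchanged, and the meter, lantern, probe and key look to be where they were. I judged these by eye and did not measure them to the 20 mm limit.
- **Disagreements:** My position estimates from different camera views differed by 2–4 mm, so I corrected with close-up wrist-camera views before each grasp and before inserting the rod. No check failed.

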